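# Prop the slide stainer's hood open

### The job

Prop the stainer's hood open so that its dishes can be changed: first stand the glass jar that was left on the hood upright on the bench, then raise the hood, swing the prop rod up out of its clip and let the hood down gently on it, so that the rod's tip is seated in the hood's slot and the rod carries the hood. Do not let the hood slam, and leave the other things on the bench where they are.

Things in the scene. Friction and masses are not known exactly. Their poses are not given: they have to be found in the camera images.
- stainer: Slide stainer (sizes in mm), white tank fixed to the bench, 330 wide, 275 deep, 85 high; origin on the bench, x points from front (handle) to rear (hinge), y along the hinge, z up. Front face x = -110. Rear console (x 115 to 165) and control deck (y -190 to -135) are 85 high. Fixed lidded dishes, up to 76 high, fill y = -126 to 32. The rod lies in an open bay, y = 40 to 134, its floor 12 up.
- hood_hinge (a point): Point on the hood's hinge axis, which runs along stainer y at stainer x = 110 mm, 85 mm above the bench (the rim's height); this point is at stainer y = 0.
- hood (a joint): Opening angle of the hood, rad: 0 closed, stop at 1.40. Clear shallow cover, stainer y = -130 to 140 mm, 218 mm from hinge to front skirt, 33 mm high, about 0.45 kg; closed, its flat top is 118 mm above the bench. The hinge is stiff: left at 1.20 or more the hood stays (it may sink very slowly), below about 1.05 it falls shut unless the rod carries it. Seated on the rod it reads 0.87 to 0.89.
- hood_handle (a point): Middle of the hood's aluminium handle, a round bar 12 mm thick, 110 mm long, parallel to the hinge, 262 mm out from the hinge axis and 12 mm above the hood's hinge plane (closed: stainer x = -152, y = 0, 97 mm above the bench). 38 mm free between bar and front skirt. The bar can turn in a pinch as the hood swings.
- hood_slot (a point): Seat for the rod's tip in the hood's slot: stainer y = 90 mm, 170 mm out from the hinge axis, 20 mm above the hinge plane. The slot is a steel socket under the hood, 18 mm between its cheeks, 18 mm deep; its mouth is flared, so as the hood comes down it draws in a tip up to 18 mm short of the seat (towards the hinge) or 8 mm past it (towards the front). Seated, the tip is up to 7 mm from this point.
- rod (a joint): Swing of the prop rod, rad: 0 lying in its clip, growing as the tip swings up and over towards the front; stop at 1.75. Seated in the slot it reads 0.92 to 0.96. The pivot is stiff (0.15 N m), so the rod stays where it is left (sinking very slowly); pulling it out of the spring clip takes a few newtons.
- rod_pivot (a point): The rod's pivot: stainer x = -84, y = 90 mm, 85 mm above the bench. The axis is parallel to stainer y; the rod swings in the plane stainer y = 90.
- rod_grip (a point): Middle of the red sleeve, 14 mm thick and 50 mm long, on the 9 mm steel prop rod, 100 mm from the pivot. In its clip the rod lies level, 85 mm above the bench, tip towards the hinge; the black spring clip, 30 mm wide, holds it 150 mm from the pivot. 44 mm are free to each side of the sleeve and 65 mm under it.
- rod_tip (a point): Centre of the black round tip, 12 mm, of the prop rod, 175 mm from its pivot.
- jar: Glass jar with slides in it and a blue cap, 52 mm across (cap 53 mm), 104 mm high (cap the top 18 mm), 0.15 to 0.31 kg; origin at the centre of its underside. Starts upright on the hood.
- reagent: Amber reagent bottle, 60 mm across, 135 mm high, 0.35 kg; origin at the centre of its underside. Not to be moved.
- slidebox: Blue slide box, 104 by 86 mm, 38 mm high, 0.3 kg; origin at the centre of its underside. Not to be moved.
- counter: Cream tally counter with coloured keys, 140 (its x) by 210 (its y) mm, 46 mm high, 0.7 kg; origin at the centre of its underside. Not to be moved.
- tipbox: Blue pipette-tip box with a clear top, 87 (its x) by 124 (its y) mm, 67 mm high, 0.25 kg; origin at the centre of its underside. Not to be moved.
There are look-alikes about, which are no part of the job. There is more than one size of the jar; the job needs the largest.

How it is judged:
By the outcome, as a careful person would: the job done as asked, in the order asked, and still so for the second after the job is handed in, with the robot touching nothing.
It also fails if it takes over 72 s, if anything falls off the work surface, if the arm or the gripper's body presses on something with over 40 N, if the wrist force passes 120 N, or if a joint passes its speed limit or range.

### The arm

A 6-joint arm with a two-finger parallel gripper is mounted at the origin on the work surface. World frame = base frame: x ahead of the robot, y to its left, z up, the work surface at z = 0. Lengths are in m, angles in rad, forces in N, time in s.
With the tool pointing down it reaches from about 0.375 to 0.925 m from the base axis. Payload 5.7 kg.
Tool frame: the origin (TCP) lies midway between the tips of the shut fingers; the grasp point (between the pads) lies 19 mm behind it; z points along the fingers, y is the line along which they close (so a half turn about z gives the same grasp; the last joint's range is limited). The gripper opens to 88 mm and grips with 3 to 60 N. Pads are 20 mm wide; open, the fingers measure 115 mm over their backs; the gripper's body (75 mm by 178 mm) begins 61 mm behind the grasp point.
Start: joints at [-1.366, 0.359, 1.51, -0, 1.272, -0.115], TCP at [0.189, -0.57, 0.223] pointing down, gripper open.
Joint ranges: [-2.97, 2.97], [-1.01, 2.36], [0.21, 2.38], [-0.96, 4.11], [0.2, 2.71], [-2.98, 2.98]. Speed limits (rad/s): [2.39, 2.39, 3.14, 3.14, 3.14, 3.14].

### API

Orientations are given as a unit quaternion [w, x, y, z].
In Python, from bench import arm, eyes, workorder, find_in, mark_of gives the robot as it stands. The module is installed in compiled form; this text tells all that it offers.
- The arm moves only by the tool step_arm, never from a script. Its argument "commands" is a list of rows, each a list of 4 numbers: the shift along the tool's x, y, z normalised to -1 to 1, where 1 is 10 cm, then the turn about the tool's z normalised to -1 to 1, where 1 is 1.5 rad. A call has 1 to 8 rows; each row is the pose to reach, as a shift and turn from the pose commanded when the call began, along the tool's axes at that moment; what a row does not reach only later rows make up. A row lasts 1/10 s, in which the tool goes at most 50 mm and 8.59 degrees, less where a joint would pass 70% of its speed; a pose out of reach is approached as far as the arm can. A call with a number of a shift or a turn outside -1 to 1 is refused whole. A call with a gripper value outside its range is refused whole. "grip" is the opening, from -1 (shut) to 1 (fully open), set as the call begins (left out, the last holds). The fingers move at their own pace and stop on an object; "force" is the grip in N (left out, the last holds). Time passes only in rows, so rows that repeat a pose let the fingers close. It gives the time, the measured TCP pose, the force, the opening and the grip force at its end, in the units of the state.
- arm.get_obs(): the state, without advancing time (a new reading comes with each control period).
- eyes.capture(name): name is "side" or "top" or "wrist"; returns a dict with "image" (384x512x3 uint8, blue, green, red), "intrinsics" (3x3 intrinsics, pixels), "T" (4x4, takes a point from camera to world coordinates). Camera axes: x right, y down, z forward; pixel columns grow to the right and rows downward; lengths in m; the calibration is good to about 2 mm. The wrist camera is an equidistant fisheye: a pixel r from the principal point sees the ray r / f radians off the axis. A picture is of the moment at which its call begins. There is no depth.
- workorder.hand_in(): hands the job in; it is judged then, once.
Trained networks look in a picture, given as the dict that the camera call returned (one of the last four; its "shot" number tells which), for a name from the list of things; names that differ only in an ending like _2 or _b are one class to them, and where a whole thing is asked for, a point or a joint stands for the part that bears it (a point fixed in the world has none). Each returns a list of dicts, best first, with "p" (0 to 1); they miss things now and then, are a little off and sometimes report something else, mostly with a low value. They report only what shows in the picture. A call takes as long as a camera call. They do not tell look-alikes from the thing itself.
- find_in(picture, label): "xyz" ([x, y, z] in m, in world coordinates, good to about 4 mm: the middle of the surface that is visible of it).
- mark_of(picture, label): "xyz" ([x, y, z] in m, in world coordinates, good to about 4 mm: a listed point, or the origin of a listed thing).
The state is a dict: "time_s": time; "joints": joint angles; "qd": joint speeds; "joint_torque": joint torques, N m; "eef_pos": TCP position; "eef_rot": TCP orientation; "contact_force": force on the tool from outside, world axes, zero at the start; "moment": the same for the moment, N m; "opening": opening from 0.0 (shut) to 1.0 (fully open); "grasp_force": force on a finger pad.
Only numpy, scipy, OpenCV 4.12 (cv2) and the standard library are available. Lean on these libraries where they do the work, as an engineer would, in place of code of your own. Each camera call takes 0.05 s, during which the arm holds its last target. There are 200 camera calls.

## Working session

There is one attempt and no reset: what is moved stays moved. The work goes in short steps, Python scripts to look and compute and a tool call to move; the robot and the scene stay as the last step left them, time stands still between calls to the robot, and variables do not carry over. Pictures are saved under pics/ and viewed, at most 10 in all, crops included, and the job is handed in when it is done.

Besides the shell and the picture viewer there is one more tool, called after "Emit:" in YAML: its name, and indented under it one key for each argument. step_arm: Moves the arm, as the interface text tells. Its arguments: {"type":"object","properties":{"commands":{"type":"array"},"grip":{"type":"number"},"force":{"type":"number"}},"required":["commands"]}

```bash
mkdir -p pics; python3 - <<'E'
from bench import arm, eyes, mark_of, find_in
import cv2, numpy as np
s=arm.get_obs(); print(s['time_s'],s['eef_pos'],s['eef_rot'],s['contact_force'])
ims=[]
for n in ("side","top"):
    p=eyes.capture(n); cv2.imwrite(f"pics/{n}0.png",p["image"]); print(n,np.round(p["T"],3).tolist(), np.round(p["intrinsics"],1).tolist())
    for l in ["stainer","hood_hinge","hood_handle","hood_slot","rod_pivot","rod_grip","rod_tip","jar","reagent","slidebox","counter","tipbox"]:
        print(l,[(round(d["p"],2),np.round(d["xyz"],3).tolist()) for d in mark_of(p,l)[:4]])
E
```

```text
0.0 [ 0.18845004 -0.56891033  0.22184117] [-8.97680061e-04  9.87246639e-01  1.59195687e-01 -4.31032484e-05] [-0.91306907  0.09954525 -0.02533433]
side [[-0.863, -0.316, 0.393, 0.08], [-0.504, 0.511, -0.696, 0.685], [0.02, -0.8, -0.6, 0.791], [0.0, 0.0, 0.0, 1.0]] [[377.2, 0.0, 257.3], [0.0, 377.2, 187.4], [0.0, 0.0, 1.0]]
stainer [(0.86, [0.582, 0.072, -0.002])]
hood_hinge [(0.61, [0.668, 0.128, 0.085])]
hood_handle [(0.7, [0.453, -0.012, 0.098])]
hood_slot [(0.61, [0.478, 0.114, 0.107])]
rod_pivot []
rod_grip [(0.16, [0.478, -0.518, -0.0])]
rod_tip []
jar [(0.94, [0.613, 0.025, 0.121]), (0.68, [0.753, -0.226, 0.002])]
reagent [(0.61, [0.366, -0.099, -0.0])]
slidebox [(0.84, [0.516, 0.312, 0.003])]
counter [(0.86, [0.475, -0.518, -0.0])]
tipbox [(0.72, [0.428, -0.229, -0.004])]
top [[-0.028, -0.991, 0.134, 0.4], [-1.0, 0.028, -0.0, -0.118], [-0.003, -0.134, -0.991, 1.222], [0.0, 0.0, 0.0, 1.0]] [[399.4, 0.0, 255.9], [0.0, 399.4, 191.8], [0.0, 0.0, 1.0]]
stainer [(0.6, [0.581, 0.071, 0.003])]
hood_hinge []
hood_handle [(0.7, [0.451, -0.01, 0.099])]
hood_slot [(0.58, [0.478, 0.113, 0.102])]
rod_pivot []
rod_grip []
rod_tip []
jar [(0.72, [0.612, 0.024, 0.122]), (0.62, [0.753, -0.228, -0.002])]
reagent [(0.73, [0.365, -0.1, 0.0]), (0.36, [0.479, -0.524, 0.003])]
slidebox [(0.87, [0.516, 0.311, 0.002])]
counter [(0.57, [0.476, -0.521, 0.003])]
tipbox [(0.95, [0.428, -0.229, -0.002])]
```

View pics/side0.png

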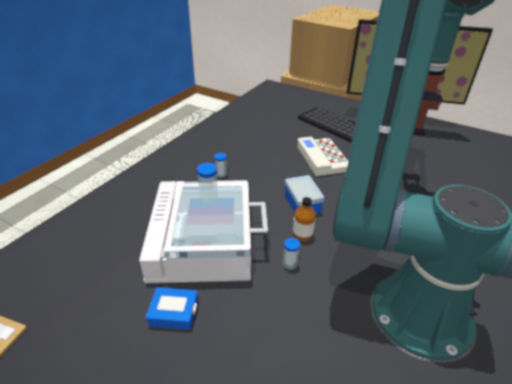

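View pics/top0.png

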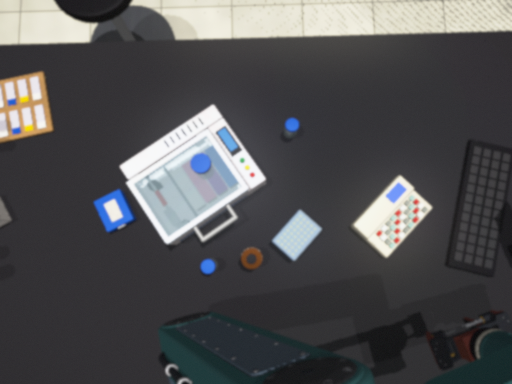

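The side view shows the stainer at (200,230), with the tall jar on the hood at (207,180). Small look-alike jars stand at (220,165) and (291,253). The top view shows the handle at (215,222) and the rod's red sleeve at (158,188). The marks agree with the given geometry, with a stainer yaw of about 32.6°. I'm heading to the jar.

Emit:
step_arm:
  commands:
    - [0, 0, -0.35, -0.083]
    - [0, 0, -0.7, -0.166]
  grip: 1

```text
time_s: 1.5
eef_pos: [0.1884, -0.5686, 0.2923]
eef_rot: [-0.002, 0.959, 0.283, 0.0]
contact_force: [0.4, -0.4, -0.3]
opening: 0.998
grasp_force: 0.0
```

Emit:
step_arm:
  commands:
    - [0.33, -0.13, 0, 0]
    - [0.65, -0.26, 0, 0]
    - [0.97, -0.39, 0, 0]

```text
time_s: 1.8
eef_pos: [0.2498, -0.4837, 0.293]
eef_rot: [0.0, 0.96, 0.28, 0.0]
contact_force: [0.1, 0.2, 0.2]
opening: 1.001
grasp_force: 0.0
```

Emit:
step_arm:
  commands:
    - [0.33, -0.13, 0, 0]
    - [0.65, -0.26, 0, 0]
    - [0.97, -0.39, 0, 0]

```text
time_s: 2.1
eef_pos: [0.3107, -0.3981, 0.2928]
eef_rot: [0.0, 0.96, 0.28, 0.0]
contact_force: [0.2, -0.8, 0.5]
opening: 0.999
grasp_force: 0.0
```

Emit:
step_arm:
  commands:
    - [0.33, -0.13, 0, 0]
    - [0.65, -0.26, 0, 0]
    - [0.97, -0.39, 0, 0]

```text
time_s: 2.4
eef_pos: [0.3714, -0.313, 0.2928]
eef_rot: [0.0, 0.96, 0.281, 0.0]
contact_force: [0.2, -0.0, -0.4]
opening: 0.998
grasp_force: 0.0
```

Emit:
step_arm:
  commands:
    - [0.33, -0.13, 0, 0]
    - [0.65, -0.26, 0, 0]
    - [0.97, -0.39, 0, 0]

```text
time_s: 2.7
eef_pos: [0.4321, -0.2279, 0.2928]
eef_rot: [0.0, 0.96, 0.281, 0.0]
contact_force: [1.1, -0.6, 0.3]
opening: 1.001
grasp_force: 0.0
```

Emit:
step_arm:
  commands:
    - [0.33, -0.13, 0, 0]
    - [0.65, -0.26, 0, 0]
    - [0.97, -0.39, 0, 0]
    - [0.97, -0.39, 0, 0]
    - [0.97, -0.39, 0, 0]

```text
time_s: 3.2
eef_pos: [0.4922, -0.1437, 0.2926]
eef_rot: [0.0, 0.96, 0.282, -0.0]
contact_force: [-0.6, -0.4, -0.4]
opening: 0.998
grasp_force: 0.0
```

```bash
cat > h.py <<'E'
from bench import arm, eyes, mark_of, find_in, workorder
import cv2, numpy as np
from scipy.spatial.transform import Rotation as R
def st():
    s=arm.get_obs(); q=s['eef_rot']; M=R.from_quat([q[1],q[2],q[3],q[0]]).as_matrix()
    print('t',round(s['time_s'],2),'tcp',np.round(s['eef_pos'],4),'yaw',round(np.degrees(np.arctan2(M[1,0],M[0,0])),2),'F',np.round(s['contact_force'],1),'open',round(s['opening']*88,1),'gf',round(s['grasp_force'],1),'j',np.round(s['joints'],2))
    return s,M
def go(p):  # normalised shift for TCP to world p
    s,M=st(); return np.round(M.T@(np.array(p)-s['eef_pos'])*10,3)
def marks(cam,ls,save=None,k=3):
    p=eyes.capture(cam)
    if save: cv2.imwrite(f'pics/{save}.png',p['image'])
    for l in ls: print(cam,l,[(round(d['p'],2),np.round(d['xyz'],4).tolist()) for d in mark_of(p,l)[:k]])
    return p
E
python3 - <<'E'
from h import *
marks("wrist",["stainer","hood_hinge","hood_handle","hood_slot","rod_pivot","rod_grip","rod_tip","jar"],"w1")
marks("top",["jar"])
print(go([.612,.024,.156]))
E
```

```text
wrist stainer [(0.66, [0.5738, 0.0667, -0.0006])]
wrist hood_hinge []
wrist hood_handle [(0.82, [0.4496, -0.0128, 0.0957]), (0.19, [0.6132, 0.0234, 0.1183]), (0.16, [0.4301, -0.2326, 0.0051])]
wrist hood_slot [(0.73, [0.483, 0.1137, 0.1019])]
wrist rod_pivot []
wrist rod_grip [(0.6, [0.3651, -0.1002, 0.0006])]
wrist rod_tip []
wrist jar [(0.84, [0.614, 0.0247, 0.1217]), (0.63, [0.7541, -0.2316, -0.0026]), (0.6, [0.3446, 0.0245, -0.0019])]
top jar [(0.81, [0.7501, -0.229, 0.0013]), (0.74, [0.6108, 0.0256, 0.118]), (0.44, [0.3472, 0.0265, 0.0001])]
t 3.75 tcp [ 0.4921 -0.1443  0.2927] yaw 32.56 F [ 0.5 -0.9  0.3] open 88.0 gf 0.0 j [-0.42  0.17  1.59  0.    1.37  0.58]
[ 1.916 -0.773  1.367]
```

Emit:
step_arm:
  commands:
    - [0.33, -0.13, 0, 0]
    - [0.65, -0.26, 0, 0]
    - [0.96, -0.39, 0, 0]

```text
time_s: 4.05
eef_pos: [0.5528, -0.0588, 0.2928]
eef_rot: [0.0, 0.96, 0.28, 0.0]
contact_force: [0.9, -0.5, 0.4]
opening: 1.001
grasp_force: 0.0
```

Emit:
step_arm:
  commands:
    - [0.33, -0.13, 0, 0]
    - [0.65, -0.26, 0, 0]
    - [0.96, -0.385, 0, 0]
    - [0.96, -0.385, 0, 0]
    - [0.96, -0.385, 0, 0]

```text
time_s: 4.55
eef_pos: [0.6121, 0.025, 0.2923]
eef_rot: [0.0, 0.96, 0.281, -0.001]
contact_force: [-0.3, -0.4, -0.9]
opening: 0.998
grasp_force: 0.0
```

Emit:
step_arm:
  commands:
    - [0, 0, 0.3, 0]
    - [0, 0, 0.6, 0]
    - [0, 0, 0.9, 0]
    - [0, 0, 0.9, 0]

```text
time_s: 4.95
eef_pos: [0.6082, 0.0236, 0.1988]
eef_rot: [-0.001, 0.96, 0.28, -0.004]
contact_force: [-0.4, 0.0, -0.5]
opening: 1.002
grasp_force: 0.0
```

Emit:
step_arm:
  commands:
    - [0, 0, 0.2, 0]
    - [0, 0, 0.42, 0]
    - [0, 0, 0.42, 0]
    - [0, 0, 0.42, 0]

```text
time_s: 5.35
eef_pos: [0.6126, 0.024, 0.1621]
eef_rot: [0.0, 0.96, 0.28, 0.0]
contact_force: [0.5, 0.3, 0.3]
opening: 1.0
grasp_force: 0.0
```

Emit:
step_arm:
  commands:
    - [0, 0, 0, 0]
    - [0, 0, 0, 0]
    - [0, 0, 0, 0]
    - [0, 0, 0, 0]
    - [0, 0, 0, 0]
    - [0, 0, 0, 0]
    - [0, 0, 0, 0]
    - [0, 0, 0, 0]
  grip: -0.2
  force: 20

```text
time_s: 6.15
eef_pos: [0.613, 0.0244, 0.1612]
eef_rot: [0.0, 0.96, 0.281, 0.001]
contact_force: [1.1, -1.9, 3.4]
opening: 0.593
grasp_force: 19.9
```

Emit:
step_arm:
  commands:
    - [0, 0, -0.1, 0]
    - [0, 0, -0.3, 0]
    - [0, 0, -0.5, 0]
    - [0, 0, -0.5, 0]

```text
time_s: 6.55
eef_pos: [0.6132, 0.0251, 0.213]
eef_rot: [0.0, 0.96, 0.281, 0.002]
contact_force: [0.7, 0.8, -2.6]
opening: 0.595
grasp_force: 19.9
```

```bash
python3 - <<'E'
from h import *
marks("side",["jar","hood_handle"],"s2")
print(go([.59,-.275,.2]))
E
```

```text
side jar [(0.81, [0.3408, 0.0221, -0.0026]), (0.56, [0.61, 0.029, 0.1723]), (0.56, [0.7521, -0.2249, 0.0011])]
side hood_handle [(0.61, [0.4535, -0.0107, 0.0973])]
t 6.7 tcp [0.6111 0.025  0.2096] yaw 32.59 F [-0.4 -0.3 -2.5] open 52.6 gf 19.9 j [-0.07  0.39  1.5   0.    1.26  0.93]
[-1.794  2.414  0.095]
```

View pics/s2.png

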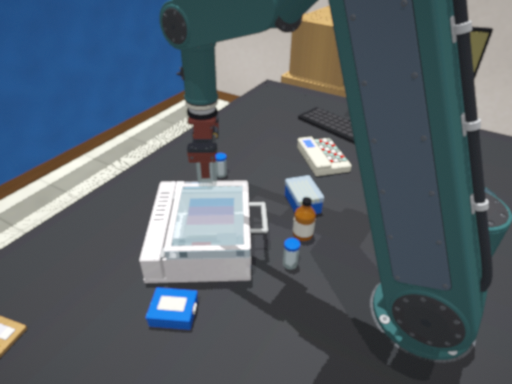

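The jar is held between the fingers at (205,175), clear of the hood, and its weight reads about 2.5 N. I'm carrying it to the free spot at (0.59, -0.275).

Emit:
step_arm:
  commands:
    - [-0.2, 0.27, 0, 0]
    - [-0.4, 0.54, 0, 0]
    - [-0.6, 0.8, 0, 0]

```text
time_s: 7.0
eef_pos: [0.6035, -0.0755, 0.2089]
eef_rot: [-0.001, 0.96, 0.281, -0.001]
contact_force: [0.9, 0.8, -2.6]
opening: 0.596
grasp_force: 20.0
```

Emit:
step_arm:
  commands:
    - [-0.2, 0.27, 0, 0]
    - [-0.4, 0.54, 0, 0]
    - [-0.6, 0.8, 0, 0]

```text
time_s: 7.3
eef_pos: [0.596, -0.1756, 0.2089]
eef_rot: [-0.001, 0.96, 0.281, -0.001]
contact_force: [1.3, 0.7, -2.6]
opening: 0.595
grasp_force: 20.0
```

Emit:
step_arm:
  commands:
    - [-0.2, 0.27, 0, 0]
    - [-0.4, 0.54, 0, 0]
    - [-0.6, 0.8, 0, 0]
    - [-0.6, 0.8, 0, 0]
    - [-0.6, 0.8, 0, 0]

```text
time_s: 7.8
eef_pos: [0.5887, -0.2744, 0.2088]
eef_rot: [-0.002, 0.96, 0.28, -0.001]
contact_force: [0.4, 0.9, -3.2]
opening: 0.599
grasp_force: 20.0
```

Emit:
step_arm:
  commands:
    - [0, 0, 0.3, 0]
    - [0, 0, 0.6, 0]
    - [0, 0, 0.9, 0]
    - [0, 0, 0.9, 0]

```text
time_s: 8.2
eef_pos: [0.5862, -0.2707, 0.1157]
eef_rot: [-0.004, 0.96, 0.281, -0.003]
contact_force: [-1.6, -0.2, -3.5]
opening: 0.594
grasp_force: 20.0
```

Emit:
step_arm:
  commands:
    - [0, 0, 0.2, 0]
    - [0, 0, 0.4, 0]
    - [0, 0, 0.5, 0]
    - [0, 0, 0.6, 0]
    - [0, 0, 0.6, 0]
    - [0, 0, 0.6, 0]

```text
time_s: 8.8
eef_pos: [0.5903, -0.2745, 0.0613]
eef_rot: [0.0, 0.96, 0.281, 0.0]
contact_force: [-0.9, -0.0, -2.5]
opening: 0.595
grasp_force: 20.0
```

Emit:
step_arm:
  commands:
    - [0, 0, 0.05, 0]
    - [0, 0, 0.1, 0]
    - [0, 0, 0.14, 0]
    - [0, 0, 0.17, 0]
    - [0, 0, 0.17, 0]
    - [0, 0, 0.18, 0]
    - [0, 0, 0.18, 0]

```text
time_s: 9.5
eef_pos: [0.5901, -0.2745, 0.0431]
eef_rot: [0.0, 0.96, 0.281, 0.0]
contact_force: [-0.5, 0.7, 1.5]
opening: 0.595
grasp_force: 20.0
```

Emit:
step_arm:
  commands:
    - [0, 0, 0, 0]
    - [0, 0, 0, 0]
    - [0, 0, 0, 0]
    - [0, 0, 0, 0]
    - [0, 0, -0.2, 0]
    - [0, 0, -0.5, 0]
    - [0, 0, -1, 0]
  grip: 1

```text
time_s: 10.2
eef_pos: [0.5876, -0.2732, 0.1405]
eef_rot: [-0.003, 0.96, 0.281, -0.002]
contact_force: [-0.0, -0.8, 0.3]
opening: 1.0
grasp_force: 0.0
```

Emit:
step_arm:
  commands:
    - [0, 0, -0.4, 0]
    - [0, 0, -0.8, 0]
    - [0, 0, -0.9, 0]
    - [0, 0, -0.9, 0]

```text
time_s: 10.6
eef_pos: [0.591, -0.2751, 0.2348]
eef_rot: [0.002, 0.96, 0.281, 0.001]
contact_force: [-0.6, 0.1, -0.1]
opening: 1.0
grasp_force: 0.0
```

Emit:
step_arm:
  commands:
    - [0.03, -0.33, 0, 0]
    - [0.06, -0.66, 0, 0]
    - [0.085, -0.99, 0, 0]
  grip: -0.18

```text
time_s: 10.9
eef_pos: [0.5416, -0.185, 0.2298]
eef_rot: [-0.002, 0.96, 0.28, -0.002]
contact_force: [0.5, -0.4, 0.0]
opening: 0.766
grasp_force: 0.0
```

Emit:
step_arm:
  commands:
    - [0.03, -0.33, 0, 0]
    - [0.06, -0.66, 0, 0]
    - [0.085, -0.99, 0, 0]

```text
time_s: 11.2
eef_pos: [0.4952, -0.0969, 0.2302]
eef_rot: [-0.001, 0.96, 0.28, -0.002]
contact_force: [0.7, 0.2, -0.2]
opening: 0.495
grasp_force: 0.0
```

Emit:
step_arm:
  commands:
    - [0.03, -0.33, 0, 0]
    - [0.06, -0.66, 0, 0]
    - [0.085, -0.99, 0, 0]
    - [0.085, -0.99, 0, 0]

```text
time_s: 11.6
eef_pos: [0.447, -0.0075, 0.2303]
eef_rot: [-0.002, 0.959, 0.282, -0.003]
contact_force: [0.4, 0.6, -0.1]
opening: 0.412
grasp_force: 0.0
```

Emit:
step_arm:
  commands:
    - [0, 0, 0, -0.1]
    - [0, 0, 0, -0.2]
    - [0, 0, 0, -0.3]
    - [0, 0, 0, -0.4]
    - [0, 0, 0, -0.5]
    - [0, 0, 0, -0.6]
    - [0, 0, 0, -0.7]
    - [0, 0, 0, -0.8]

```text
time_s: 12.4
eef_pos: [0.4508, -0.0111, 0.231]
eef_rot: [-0.001, 0.631, 0.775, -0.001]
contact_force: [-0.4, -0.3, -1.1]
opening: 0.411
grasp_force: 0.0
```

Emit:
step_arm:
  commands:
    - [0, 0, 0, -0.1]
    - [0, 0, 0, -0.2]
    - [0, 0, 0, -0.247]
    - [0, 0, 0, -0.247]
    - [0, 0, 0, -0.247]

```text
time_s: 12.9
eef_pos: [0.451, -0.0108, 0.2316]
eef_rot: [-0.001, 0.482, 0.876, -0.0]
contact_force: [-0.1, -0.0, -0.4]
opening: 0.409
grasp_force: 0.0
```

```bash
python3 - <<'E'
from h import *
p=marks("wrist",["hood_handle","stainer","hood_slot"],"w3")
marks("top",["jar","hood_handle"])
marks("side",["jar","hood_handle","stainer","hood_hinge"])
print(go([.452,-.011,.078]))
E
```

```text
wrist hood_handle [(0.59, [0.4507, -0.0161, 0.0934])]
wrist stainer [(0.69, [0.5733, 0.0698, 0.0007]), (0.35, [0.5141, 0.3116, -0.0006])]
wrist hood_slot [(0.74, [0.477, 0.1163, 0.1026])]
top jar [(0.74, [0.7516, -0.2291, -0.0024]), (0.6, [0.5864, -0.2728, 0.0008])]
top hood_handle [(0.96, [0.4497, -0.0085, 0.0944])]
side jar [(0.74, [0.3415, 0.0237, 0.0002]), (0.73, [0.5917, -0.2751, 0.0027]), (0.54, [0.753, -0.2272, 0.0053])]
side hood_handle [(0.79, [0.4523, -0.0123, 0.0961]), (0.19, [0.5162, 0.3077, 0.004])]
side stainer [(0.95, [0.5791, 0.072, -0.0003])]
side hood_hinge [(0.85, [0.6711, 0.1283, 0.0849])]
t 13.5 tcp [ 0.4514 -0.0105  0.2327] yaw 122.57 F [0.3 0.1 0.3] open 36.4 gf 0.0 j [-0.18  0.13  1.8   0.    1.21 -0.75]
[-0.008  0.002  1.547]
```

View pics/w3.png

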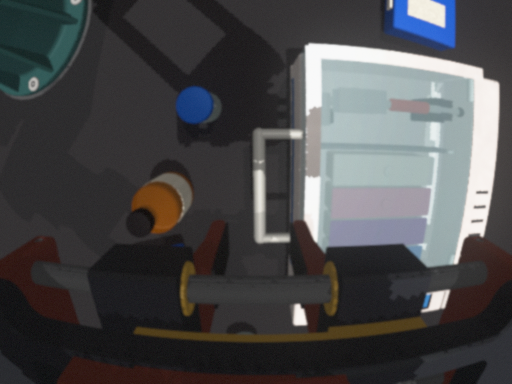

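The wrist view shows the handle bar at (260,185), parallel to the tool x axis. The reagent bottle at (160,205) and the small jar at (197,105) are clear of the fingers. The tall jar stands on the bench at z≈0. Next I'm descending on the handle.

Emit:
step_arm:
  commands:
    - [0, 0, 0.4, 0]
    - [0, 0, 0.8, 0]
    - [0, 0, 0.9, 0]
    - [0, 0, 0.9, 0]

```text
time_s: 13.9
eef_pos: [0.4501, -0.0103, 0.1416]
eef_rot: [-0.002, 0.48, 0.877, -0.001]
contact_force: [-0.4, 0.4, 0.0]
opening: 0.406
grasp_force: 0.0
```

Emit:
step_arm:
  commands:
    - [0, 0, 0.2, 0]
    - [0, 0, 0.4, 0]
    - [0, 0, 0.6, 0]
    - [0, 0, 0.65, 0]
    - [0, 0, 0.65, 0]
    - [0, 0, 0.65, 0]

```text
time_s: 14.5
eef_pos: [0.4526, -0.0107, 0.079]
eef_rot: [0.001, 0.48, 0.877, 0.0]
contact_force: [0.2, 0.1, 0.2]
opening: 0.408
grasp_force: 0.0
```

Emit:
step_arm:
  commands:
    - [0, 0, 0, 0]
    - [0, 0, 0, 0]
    - [0, 0, 0, 0]
    - [0, 0, 0, 0]
    - [0, 0, 0, 0]
    - [0, 0, 0, 0]
  grip: -1
  force: 15

```text
time_s: 15.1
eef_pos: [0.451, -0.0109, 0.078]
eef_rot: [-0.0, 0.48, 0.877, -0.0]
contact_force: [-2.8, -2.0, 6.6]
opening: 0.133
grasp_force: 15.0
```

```bash
python3 - <<'E'
from h import *
st()
def hp(t): return np.array([110-262*np.cos(t)+12*np.sin(t), 85+262*np.sin(t)+12*np.cos(t)])
for t in np.arange(0,1.38,.0755): print(round(t,3),np.round((hp(t)-hp(0))/100,3))
print(np.round((hp(1.36)-hp(0))/100,3))
E
```

```text
t 15.1 tcp [ 0.451  -0.0109  0.078 ] yaw 122.61 F [-2.8 -2.   6.6] open 11.7 gf 15.0 j [-0.18  0.35  1.98 -0.    0.81 -0.75]
0.0 [0. 0.]
0.076 [0.017 0.197]
0.151 [0.048 0.393]
0.226 [0.094 0.585]
0.302 [0.154 0.774]
0.378 [0.229 0.957]
0.453 [0.317 1.135]
0.528 [0.418 1.305]
0.604 [0.532 1.467]
0.68 [0.657 1.62 ]
0.755 [0.794 1.763]
0.83 [0.941 1.895]
0.906 [1.098 2.016]
0.981 [1.264 2.125]
1.057 [1.437 2.221]
1.132 [1.617 2.303]
1.208 [1.802 2.372]
1.283 [1.993 2.427]
1.359 [2.187 2.467]
[2.189 2.467]
```

Emit:
step_arm:
  commands:
    - [0, 0.005, -0.1, 0]
    - [0, 0.017, -0.197, 0]
    - [0, 0.048, -0.393, 0]
    - [0, 0.094, -0.585, 0]
    - [0, 0.154, -0.774, 0]
    - [0, 0.229, -0.957, 0]
  force: 20

```text
time_s: 15.7
eef_pos: [0.4697, 0.0013, 0.1747]
eef_rot: [-0.0, 0.48, 0.877, -0.001]
contact_force: [-0.3, -5.1, -2.7]
opening: 0.128
grasp_force: 20.0
```

Emit:
step_arm:
  commands:
    - [0, 0.088, -0.178, 0]
    - [0, 0.189, -0.348, 0]
    - [0, 0.303, -0.51, 0]
    - [0, 0.428, -0.663, 0]
    - [0, 0.565, -0.806, 0]

```text
time_s: 16.2
eef_pos: [0.515, 0.0308, 0.2555]
eef_rot: [-0.002, 0.48, 0.877, -0.003]
contact_force: [-8.6, -8.2, 7.4]
opening: 0.133
grasp_force: 20.0
```

Emit:
step_arm:
  commands:
    - [0, 0.147, -0.132, 0]
    - [0, 0.304, -0.253, 0]
    - [0, 0.47, -0.362, 0]
    - [0, 0.643, -0.458, 0]
    - [0, 0.823, -0.54, 0]

```text
time_s: 16.7
eef_pos: [0.5862, 0.0769, 0.311]
eef_rot: [-0.001, 0.48, 0.877, -0.0]
contact_force: [-4.3, -1.4, 6.9]
opening: 0.128
grasp_force: 20.0
```

Emit:
step_arm:
  commands:
    - [0, 0.185, -0.069, 0]
    - [0, 0.376, -0.124, 0]
    - [0, 0.496, -0.15, 0]
    - [0, 0.572, -0.164, 0]
    - [0, 0.572, -0.164, 0]
    - [0, 0.572, -0.164, 0]

```text
time_s: 17.3
eef_pos: [0.6357, 0.109, 0.3265]
eef_rot: [-0.0, 0.48, 0.877, 0.001]
contact_force: [-1.8, 1.9, 5.1]
opening: 0.131
grasp_force: 20.0
```

```bash
python3 - <<'E'
from h import *
st()
marks("side",["hood_handle","rod_grip","rod_tip","rod_pivot","stainer"],"s4")
E
```

```text
t 17.3 tcp [0.6357 0.109  0.3265] yaw 122.63 F [-1.8  1.9  5.1] open 11.5 gf 20.0 j [ 0.06  0.36  1.26  0.    1.52 -0.51]
side hood_handle [(0.94, [0.6354, 0.1101, 0.3468])]
side rod_grip [(0.83, [0.5424, 0.1564, 0.0872])]
side rod_tip [(0.78, [0.6065, 0.2021, 0.0847]), (0.47, [0.59, -0.2748, 0.0008])]
side rod_pivot [(0.82, [0.4614, 0.0978, 0.0865])]
side stainer [(0.67, [0.5788, 0.0706, -0.0013])]
```

View pics/s4.png

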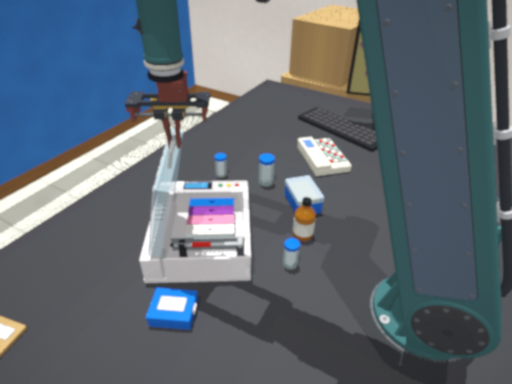

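The hood is up at about 1.36 rad. The bay is exposed with the rod's red sleeve at (200,245), and the jar stands at (266,170). I'm releasing the hood and moving over the rod.

Emit:
step_arm:
  commands:
    - [0, 0, 0, 0]
    - [0, 0, 0, 0]
    - [0, 0, 0, 0]
    - [0, 0, 0, 0]
    - [0, 0, -0.15, 0]
    - [0, 0, -0.5, 0]
    - [0, 0, -0.6, 0]
    - [0, 0, -0.6, 0]
  grip: -0.18

```text
time_s: 18.4
eef_pos: [0.6369, 0.1074, 0.3862]
eef_rot: [0.002, 0.48, 0.877, 0.001]
contact_force: [-0.7, -0.5, -0.8]
opening: 0.413
grasp_force: 0.0
```

Emit:
step_arm:
  commands:
    - [0.3, -0.23, 0, 0]
    - [0.6, -0.46, 0, 0]
    - [0.88, -0.675, 0, 0]
    - [0.88, -0.675, 0, 0]
  grip: 0

```text
time_s: 18.8
eef_pos: [0.527, 0.1463, 0.3831]
eef_rot: [-0.002, 0.48, 0.878, -0.001]
contact_force: [0.5, 0.5, 0.1]
opening: 0.498
grasp_force: 0.0
```

Emit:
step_arm:
  commands:
    - [0, 0, 0, 0.1]
    - [0, 0, 0, 0.2]
    - [0, 0, 0, 0.3]
    - [0, 0, 0, 0.4]
    - [0, 0, 0, 0.5]
    - [0, 0, 0, 0.6]
    - [0, 0, 0, 0.7]
    - [0, 0, 0, 0.8]

```text
time_s: 19.6
eef_pos: [0.5318, 0.1448, 0.3827]
eef_rot: [-0.0, 0.893, 0.45, -0.001]
contact_force: [0.4, 1.1, -0.2]
opening: 0.504
grasp_force: 0.0
```

Emit:
step_arm:
  commands:
    - [0, 0, 0, 0.1]
    - [0, 0, 0, 0.2]
    - [0, 0, 0, 0.247]
    - [0, 0, 0, 0.247]
    - [0, 0, 0, 0.247]

```text
time_s: 20.1
eef_pos: [0.5317, 0.1449, 0.3833]
eef_rot: [-0.0, 0.96, 0.281, -0.001]
contact_force: [1.2, 0.5, 0.2]
opening: 0.499
grasp_force: 0.0
```

```bash
python3 - <<'E'
from h import *
marks("side",["hood_handle","rod_grip","rod_tip"])
marks("wrist",["hood_handle","rod_grip","rod_tip","rod_pivot"],"w5")
print(go([.5313,.1469,.066]))
E
```

```text
side hood_handle [(0.75, [0.6337, 0.1094, 0.3447]), (0.54, [0.5819, 0.0708, 0.0004])]
side rod_grip [(0.57, [0.544, 0.1574, 0.0858]), (0.24, [0.3649, -0.1021, -0.0022])]
side rod_tip [(0.58, [0.6013, 0.2011, 0.0833])]
wrist hood_handle [(0.81, [0.6351, 0.1066, 0.3423])]
wrist rod_grip [(0.64, [0.5438, 0.1568, 0.0847])]
wrist rod_tip []
wrist rod_pivot []
t 20.55 tcp [0.5316 0.1452 0.3844] yaw 32.61 F [-0.   0.2  1.3] open 43.6 gf 0.0 j [0.14 0.18 1.36 0.   1.59 1.14]
[ 0.007 -0.016  3.184]
```

View pics/w5.png

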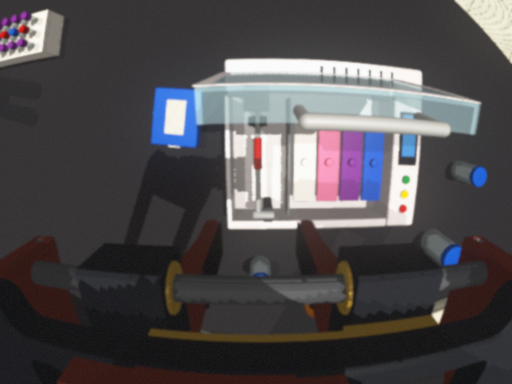

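The hood holds. The sleeve shows red at (257,152) and the rod plane lies along tool x. I'm descending onto the sleeve.

Emit:
step_arm:
  commands:
    - [0, -0.03, 0.33, 0]
    - [0, -0.03, 0.66, 0]
    - [0, -0.03, 1, 0]

```text
time_s: 20.85
eef_pos: [0.5302, 0.1478, 0.2838]
eef_rot: [0.0, 0.96, 0.281, 0.001]
contact_force: [1.0, 0.9, -0.2]
opening: 0.494
grasp_force: 0.0
```

Emit:
step_arm:
  commands:
    - [0, 0, 0.33, 0]
    - [0, 0, 0.66, 0]
    - [0, 0, 1, 0]
    - [0, 0, 1, 0]

```text
time_s: 21.25
eef_pos: [0.5265, 0.1471, 0.1804]
eef_rot: [-0.001, 0.96, 0.281, -0.004]
contact_force: [-0.3, 0.2, 0.3]
opening: 0.498
grasp_force: 0.0
```

Emit:
step_arm:
  commands:
    - [0, 0, 0.3, 0]
    - [0, 0, 0.6, 0]
    - [0, 0, 0.8, 0]
    - [0, 0, 0.8, 0]
    - [0, 0, 0.8, 0]

```text
time_s: 21.75
eef_pos: [0.531, 0.1479, 0.1058]
eef_rot: [0.0, 0.96, 0.281, 0.001]
contact_force: [0.1, -0.2, 1.5]
opening: 0.5
grasp_force: 0.0
```

```bash
python3 - <<'E'
from h import *
marks("wrist",["rod_grip","rod_tip","rod_pivot"])
print(go([.5305,.1483,.066]))
E
```

```text
wrist rod_grip [(0.56, [0.5455, 0.1596, 0.0837])]
wrist rod_tip [(0.82, [0.6047, 0.1967, 0.088])]
wrist rod_pivot [(0.57, [0.4594, 0.0981, 0.0813])]
t 21.95 tcp [0.5313 0.1479 0.1061] yaw 32.59 F [-0.   0.1 -0.4] open 44.1 gf 0.0 j [0.15 0.42 1.75 0.   0.97 1.15]
[-0.006 -0.008  0.401]
```

Emit:
step_arm:
  commands:
    - [0, 0, 0.2, 0]
    - [0, 0, 0.4, 0]
    - [0, 0, 0.4, 0]
    - [0, 0, 0.4, 0]

```text
time_s: 22.35
eef_pos: [0.5302, 0.1478, 0.065]
eef_rot: [-0.0, 0.96, 0.281, 0.0]
contact_force: [-0.9, 0.2, -0.1]
opening: 0.497
grasp_force: 0.0
```

Emit:
step_arm:
  commands:
    - [0, 0, 0, 0]
    - [0, 0, 0, 0]
    - [0, 0, 0, 0]
    - [0, 0, 0, 0]
    - [0, 0, 0, 0]
    - [0, 0, 0, 0]
    - [0, 0, 0, 0]
  grip: -1
  force: 30

```text
time_s: 23.05
eef_pos: [0.5307, 0.1472, 0.0648]
eef_rot: [0.0, 0.96, 0.281, 0.001]
contact_force: [1.8, -4.8, 4.5]
opening: 0.151
grasp_force: 30.0
```

Emit:
step_arm:
  commands:
    - [-0.004, 0, -0.085, 0]
    - [-0.01, 0, -0.13, 0]
    - [-0.017, 0, -0.169, 0]
    - [-0.038, 0, -0.251, 0]
    - [-0.067, 0, -0.331, 0]
    - [-0.104, 0, -0.408, 0]
    - [-0.148, 0, -0.48, 0]
    - [-0.148, 0, -0.48, 0]

```text
time_s: 23.85
eef_pos: [0.5184, 0.1392, 0.113]
eef_rot: [0.001, 0.96, 0.281, 0.001]
contact_force: [3.3, -4.1, -0.3]
opening: 0.152
grasp_force: 30.0
```

```bash
python3 - <<'E'
from h import *
st()
marks("side",["hood_handle","rod_grip","rod_tip"],"s6")
marks("wrist",["rod_grip","rod_tip"])
E
```

```text
t 23.85 tcp [0.5184 0.1392 0.113 ] yaw 32.59 F [ 3.3 -4.1 -0.3] open 13.4 gf 30.0 j [ 0.13  0.4   1.77 -0.    0.97  1.14]
side hood_handle [(0.94, [0.6362, 0.1086, 0.3431])]
side rod_grip []
side rod_tip [(0.48, [0.587, 0.1887, 0.1665]), (0.25, [0.6111, 0.1972, 0.257])]
wrist rod_grip [(0.65, [0.5367, 0.1499, 0.1303])]
wrist rod_tip [(0.65, [0.5871, 0.1869, 0.167])]
```

Emit:
step_arm:
  commands:
    - [-0.04, 0, -0.07, 0]
    - [-0.09, 0, -0.13, 0]
    - [-0.14, 0, -0.19, 0]
    - [-0.19, 0, -0.24, 0]
    - [-0.24, 0, -0.28, 0]
    - [-0.24, 0, -0.28, 0]
    - [-0.24, 0, -0.28, 0]

```text
time_s: 24.9
eef_pos: [0.4984, 0.1263, 0.1407]
eef_rot: [0.001, 0.96, 0.281, 0.001]
contact_force: [3.2, -4.2, -1.0]
opening: 0.15
grasp_force: 30.0
```

```bash
python3 - <<'E'
from h import *
st()
marks("side",["hood_handle","rod_grip","rod_tip"],"s7")
marks("wrist",["rod_grip","rod_tip","rod_pivot"])
t=.93;print("tip z",.085+.175*np.sin(t))
E
```

```text
t 24.9 tcp [0.4984 0.1263 0.1407] yaw 32.59 F [ 3.2 -4.2 -1. ] open 13.2 gf 30.0 j [ 0.11  0.33  1.79 -0.    1.02  1.12]
side hood_handle [(0.79, [0.6367, 0.1091, 0.3463]), (0.63, [0.3659, -0.1018, -0.0005]), (0.59, [0.475, -0.5195, 0.0016])]
side rod_grip [(0.56, [0.5128, 0.1377, 0.1622]), (0.33, [0.4282, -0.2313, -0.0005])]
side rod_tip [(0.59, [0.5538, 0.1686, 0.2163])]
wrist rod_grip [(0.85, [0.5175, 0.1395, 0.1615]), (0.43, [0.5158, 0.3087, 0.0023])]
wrist rod_tip [(0.92, [0.5551, 0.1661, 0.215])]
wrist rod_pivot [(0.73, [0.4569, 0.0989, 0.0824])]
tip z 0.225283489654661
```

View pics/s7.png

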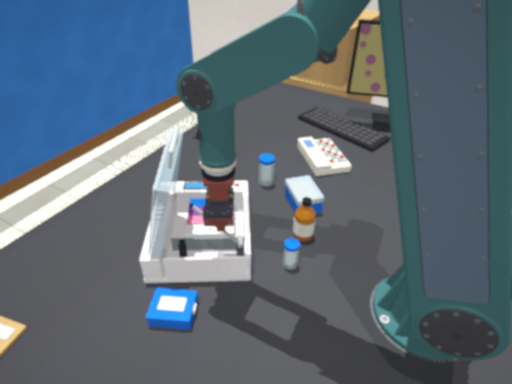

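The side view shows the gripper at (218,210) holding the rod raised in the bay, and the hood still up. The tip height gives φ≈0.845, so I'm nudging it to about 0.92 and releasing.

Emit:
step_arm:
  commands:
    - [-0.03, 0, -0.025, 0]
    - [-0.06, 0, -0.048, 0]
    - [-0.06, 0, -0.048, 0]
    - [-0.06, 0, -0.048, 0]

```text
time_s: 25.7
eef_pos: [0.4933, 0.123, 0.1453]
eef_rot: [0.001, 0.96, 0.281, 0.001]
contact_force: [3.6, -4.5, -0.7]
opening: 0.144
grasp_force: 30.0
```

```bash
python3 - <<'E'
from h import *
st()
for c in ("side","wrist"): 
    for d in mark_of(eyes.capture(c),"rod_tip")[:1]:
        v=np.array(d['xyz'])-[.4593,.0995,.085]; print(c,d['p'],np.round(d['xyz'],4),'phi',np.arctan2(v[2],np.hypot(*v[:2])))
E
```

```text
t 25.7 tcp [0.4933 0.123  0.1453] yaw 32.59 F [ 3.6 -4.5 -0.7] open 12.7 gf 30.0 j [ 0.11  0.32  1.8  -0.    1.02  1.11]
side 0.6 [0.5468 0.1587 0.2256] phi 0.9264076684656
wrist 0.97 [0.5449 0.159  0.2236] phi 0.9259213760482498
```

Emit:
step_arm:
  commands:
    - [0, 0, 0, 0]
    - [0, 0, 0, 0]
    - [0, 0, 0, 0]
    - [0, 0, 0, 0]
    - [0, 0, 0, 0]
    - [-0.05, 0, -0.2, 0]
    - [-0.1, 0, -0.5, 0]
    - [-0.1, 0, -0.9, 0]
  grip: 0

```text
time_s: 26.7
eef_pos: [0.4816, 0.1179, 0.2346]
eef_rot: [-0.001, 0.96, 0.281, -0.002]
contact_force: [0.6, -0.5, -0.2]
opening: 0.497
grasp_force: 0.0
```

Emit:
step_arm:
  commands:
    - [0, 0, -0.4, 0]
    - [0, 0, -0.8, 0]
    - [0, 0, -1, 0]
  grip: -0.18

```text
time_s: 27.0
eef_pos: [0.485, 0.1184, 0.339]
eef_rot: [0.0, 0.96, 0.281, 0.003]
contact_force: [0.7, -0.0, -0.0]
opening: 0.411
grasp_force: 0.0
```

Emit:
step_arm:
  commands:
    - [0, 0, -0.3, 0]
    - [0, 0, -0.5, 0]
    - [0, 0, -0.5, 0]

```text
time_s: 27.3
eef_pos: [0.4852, 0.1185, 0.3881]
eef_rot: [0.0, 0.96, 0.281, 0.003]
contact_force: [-0.5, 0.4, 0.1]
opening: 0.41
grasp_force: 0.0
```

Emit:
step_arm:
  commands:
    - [0, 0, 0, -0.1]
    - [0, 0, 0, -0.2]
    - [0, 0, 0, -0.3]
    - [0, 0, 0, -0.4]
    - [0, 0, 0, -0.5]
    - [0, 0, 0, -0.6]
    - [0, 0, 0, -0.7]
    - [0, 0, 0, -0.8]

```text
time_s: 28.1
eef_pos: [0.483, 0.1182, 0.3834]
eef_rot: [-0.001, 0.631, 0.776, -0.001]
contact_force: [0.2, 0.3, -0.2]
opening: 0.411
grasp_force: 0.0
```

Emit:
step_arm:
  commands:
    - [0, 0, 0, -0.1]
    - [0, 0, 0, -0.2]
    - [0, 0, 0, -0.247]
    - [0, 0, 0, -0.247]
    - [0, 0, 0, -0.247]

```text
time_s: 28.6
eef_pos: [0.4833, 0.1181, 0.3841]
eef_rot: [-0.001, 0.481, 0.877, -0.0]
contact_force: [0.7, -0.4, -0.5]
opening: 0.412
grasp_force: 0.0
```

```bash
python3 - <<'E'
from h import *
p=marks("side",["hood_handle","rod_tip"])
q=marks("wrist",["hood_handle","rod_tip"])
for c in (p,q):
    for d in mark_of(c,"rod_tip")[:1]:
        v=np.array(d['xyz'])-[.4593,.0995,.085]; print('phi',np.arctan2(v[2],np.hypot(*v[:2])))
print(go([.6357,.109,.386]))
E
```

```text
side hood_handle [(0.9, [0.6353, 0.1129, 0.3458])]
side rod_tip [(0.57, [0.5475, 0.1633, 0.2256])]
wrist hood_handle []
wrist rod_tip []
phi 0.9119697346031048
t 29.0 tcp [0.4838 0.1181 0.3852] yaw 122.55 F [ 0.2 -0.1  0.1] open 36.4 gf 0.0 j [ 0.1   0.1   1.47  0.    1.58 -0.47]
[-0.894  1.231 -0.008]
```

Emit:
step_arm:
  commands:
    - [-0.22, 0.31, 0, 0]
    - [-0.45, 0.62, 0, 0]
    - [-0.67, 0.93, 0, 0]

```text
time_s: 29.3
eef_pos: [0.5995, 0.1117, 0.3855]
eef_rot: [0.0, 0.48, 0.877, 0.0]
contact_force: [0.1, -1.3, -0.6]
opening: 0.411
grasp_force: 0.0
```

Emit:
step_arm:
  commands:
    - [-0.22, 0.3, 0, 0]
    - [-0.22, 0.3, 0, 0]
    - [-0.22, 0.3, 0, 0]

```text
time_s: 29.6
eef_pos: [0.6355, 0.1093, 0.3842]
eef_rot: [-0.001, 0.481, 0.877, -0.0]
contact_force: [-0.9, 0.0, 0.2]
opening: 0.412
grasp_force: 0.0
```

```bash
python3 - <<'E'
from h import *
marks("side",["hood_handle"])
marks("wrist",["hood_handle"])
print(go([.6357,.109,.3265]))
E
```

```text
side hood_handle [(0.71, [0.636, 0.1107, 0.3442]), (0.67, [0.4612, 0.096, 0.0834])]
wrist hood_handle [(0.91, [0.6333, 0.1048, 0.3444]), (0.22, [0.5113, 0.1352, 0.1652])]
t 29.8 tcp [0.6343 0.1096 0.3858] yaw 122.59 F [-1.2  0.4  0.4] open 35.8 gf 0.0 j [ 0.06  0.33  1.16  0.    1.65 -0.51]
[-0.012  0.008  0.593]
```

Emit:
step_arm:
  commands:
    - [0, 0, 0.2, 0]
    - [0, 0, 0.4, 0]
    - [0, 0, 0.59, 0]
    - [0, 0, 0.59, 0]
    - [0, 0, 0.59, 0]

```text
time_s: 30.3
eef_pos: [0.6348, 0.1095, 0.3269]
eef_rot: [0.0, 0.48, 0.877, 0.0]
contact_force: [-0.3, 0.1, 0.1]
opening: 0.41
grasp_force: 0.0
```

Emit:
step_arm:
  commands:
    - [0, 0, 0, 0]
    - [0, 0, 0, 0]
    - [0, 0, 0, 0]
    - [0, 0, 0, 0]
    - [0, 0, 0, 0]
    - [0, 0, 0, 0]
  grip: -1
  force: 20

```text
time_s: 30.9
eef_pos: [0.6356, 0.1094, 0.3269]
eef_rot: [0.0, 0.48, 0.877, 0.0]
contact_force: [-0.8, 0.3, 4.6]
opening: 0.133
grasp_force: 20.0
```

Emit:
step_arm:
  commands:
    - [0, -0.098, 0.02, 0]
    - [0, -0.196, 0.04, 0]
    - [0, -0.29, 0.067, 0]
    - [0, -0.387, 0.095, 0]
    - [0, -0.48, 0.129, 0]
    - [0, -0.572, 0.164, 0]
    - [0, -0.662, 0.205, 0]
    - [0, -0.752, 0.246, 0]

```text
time_s: 31.7
eef_pos: [0.5716, 0.068, 0.301]
eef_rot: [0.0, 0.481, 0.877, -0.0]
contact_force: [2.9, -4.2, 1.0]
opening: 0.126
grasp_force: 20.0
```

Emit:
step_arm:
  commands:
    - [0, -0.087, 0.048, 0]
    - [0, -0.173, 0.096, 0]
    - [0, -0.173, 0.096, 0]

```text
time_s: 32.0
eef_pos: [0.556, 0.0581, 0.2908]
eef_rot: [-0.0, 0.481, 0.877, -0.001]
contact_force: [3.1, -6.1, 0.3]
opening: 0.128
grasp_force: 20.0
```

```bash
python3 - <<'E'
from h import *
s,M=st()
marks("side",["hood_handle","rod_tip","hood_slot"],"s8")
E
```

```text
t 32.0 tcp [0.556  0.0581 0.2908] yaw 122.53 F [ 3.1 -6.1  0.3] open 11.3 gf 20.0 j [-0.02  0.25  1.5  -0.    1.39 -0.59]
side hood_handle [(0.81, [0.5562, 0.058, 0.3103]), (0.27, [0.5457, 0.1605, 0.2247])]
side rod_tip [(0.54, [0.5459, 0.1626, 0.2245])]
side hood_slot [(0.78, [0.5577, 0.1597, 0.2379])]
```

View pics/s8.png

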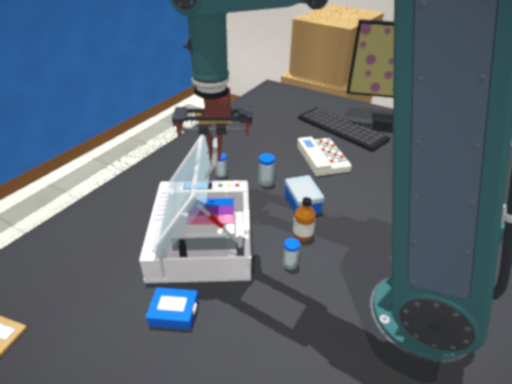

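The hood is at about 0.98 rad and the rod tip is at (212,215), just below the slot. I'm lowering it slowly onto the rod.

Emit:
step_arm:
  commands:
    - [0, -0.045, 0.028, 0]
    - [0, -0.093, 0.058, 0]
    - [0, -0.115, 0.073, 0]
    - [0, -0.136, 0.088, 0]
    - [0, -0.157, 0.103, 0]
    - [0, -0.178, 0.118, 0]
    - [0, -0.178, 0.118, 0]

```text
time_s: 32.9
eef_pos: [0.5417, 0.0493, 0.2795]
eef_rot: [-0.0, 0.48, 0.877, -0.0]
contact_force: [2.1, -5.9, -0.5]
opening: 0.127
grasp_force: 20.0
```

Emit:
step_arm:
  commands:
    - [0, -0.01, 0.007, 0]
    - [0, -0.021, 0.015, 0]
    - [0, -0.032, 0.023, 0]
    - [0, -0.043, 0.031, 0]
    - [0, -0.043, 0.031, 0]

```text
time_s: 33.4
eef_pos: [0.5383, 0.0471, 0.2766]
eef_rot: [0.0, 0.48, 0.877, -0.0]
contact_force: [2.5, -4.6, -0.3]
opening: 0.132
grasp_force: 20.0
```

```bash
python3 - <<'E'
from h import *
st()
p=marks("side",["hood_handle","rod_tip","hood_slot"])
for d in mark_of(p,"rod_tip")[:1]:
    v=np.array(d['xyz'])-[.4593,.0995,.085]; print('phi',np.arctan2(v[2],np.hypot(*v[:2])))
E
```

```text
t 33.4 tcp [0.5383 0.0471 0.2766] yaw 122.57 F [ 2.5 -4.6 -0.3] open 11.6 gf 20.0 j [-0.04  0.23  1.56 -0.    1.35 -0.61]
side hood_handle [(0.93, [0.5377, 0.0457, 0.2957]), (0.41, [0.4262, -0.2283, 0.0008])]
side rod_tip []
side hood_slot [(0.57, [0.5471, 0.1547, 0.231]), (0.5, [0.4614, 0.0992, 0.0847])]
```

Emit:
step_arm:
  commands:
    - [0, -0.01, 0.008, 0]
    - [0, -0.02, 0.016, 0]
    - [0, -0.02, 0.016, 0]

```text
time_s: 33.95
eef_pos: [0.5374, 0.0465, 0.2757]
eef_rot: [0.001, 0.48, 0.877, 0.0]
contact_force: [2.7, -3.6, 4.1]
opening: 0.13
grasp_force: 20.0
```

Emit:
step_arm:
  commands:
    - [0, -0.01, 0.008, 0]
    - [0, -0.02, 0.016, 0]
    - [0, -0.02, 0.016, 0]

```text
time_s: 34.25
eef_pos: [0.5372, 0.0463, 0.2754]
eef_rot: [0.002, 0.48, 0.877, 0.002]
contact_force: [4.0, -0.0, 9.3]
opening: 0.131
grasp_force: 20.0
```

```bash
python3 - <<'E'
from h import *
st()
p=marks("side",["hood_handle","rod_tip","hood_slot"],"s9")
cv2.imwrite("pics/s9c.png",cv2.resize(p['image'][120:290,130:300],(680,680)[:2],interpolation=cv2.INTER_CUBIC)[:600])
E
```

```text
t 34.25 tcp [0.5372 0.0463 0.2754] yaw 122.58 F [ 4.  -0.   9.3] open 11.6 gf 20.0 j [-0.04  0.22  1.57  0.    1.34 -0.61]
side hood_handle [(0.85, [0.5385, 0.0468, 0.2938])]
side rod_tip [(0.69, [0.4616, 0.1021, 0.087])]
side hood_slot [(0.74, [0.5445, 0.1574, 0.2303])]
```

View pics/s9c.png

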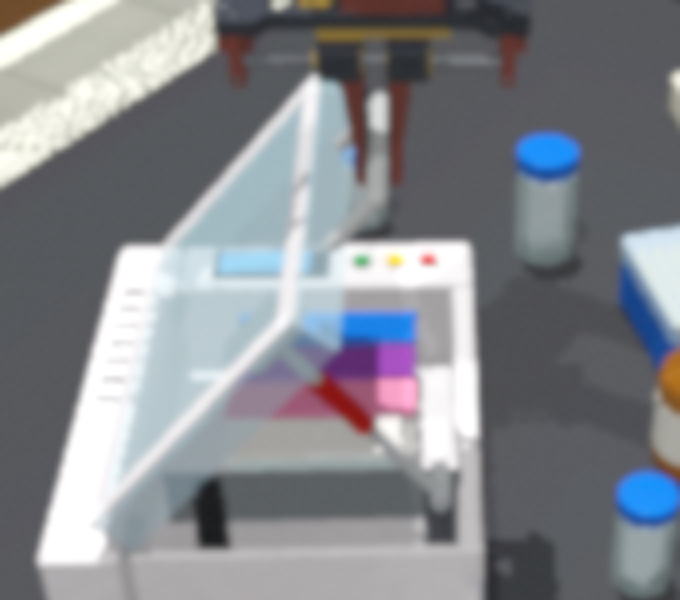

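The rod now stops the hood: the push rose to 9 N at about 0.88 rad, and the tip is in the slot at crop (290,345). I'm easing off, releasing slowly and lifting clear.

Emit:
step_arm:
  commands:
    - [0, 0.015, -0.015, 0]
    - [0, 0.015, -0.015, 0]
    - [0, 0.015, -0.015, 0]
  force: 5

```text
time_s: 34.75
eef_pos: [0.5372, 0.0468, 0.2753]
eef_rot: [0.0, 0.48, 0.877, 0.001]
contact_force: [5.0, -1.8, 0.8]
opening: 0.139
grasp_force: 5.0
```

Emit:
step_arm:
  commands:
    - [0, 0, 0, 0]
    - [0, 0, 0, 0]
    - [0, 0, 0, 0]
    - [0, 0, 0, 0]
  grip: -0.2

```text
time_s: 35.15
eef_pos: [0.5359, 0.0466, 0.2749]
eef_rot: [-0.001, 0.48, 0.877, -0.0]
contact_force: [-0.6, 0.1, 0.7]
opening: 0.396
grasp_force: 0.0
```

Emit:
step_arm:
  commands:
    - [0, 0, -0.15, 0]
    - [0, 0, -0.4, 0]
    - [0, 0, -0.8, 0]
    - [0, 0, -0.9, 0]
    - [0, 0, -0.9, 0]

```text
time_s: 35.65
eef_pos: [0.5376, 0.0464, 0.3671]
eef_rot: [0.002, 0.48, 0.877, 0.001]
contact_force: [0.1, 0.4, -0.1]
opening: 0.4
grasp_force: 0.0
```

```bash
python3 - <<'E'
from h import *
st()
p=marks("side",["hood_handle","rod_tip","hood_slot","jar","reagent","slidebox","tipbox","counter"],"s10")
marks("wrist",["hood_handle"])
cv2.imwrite("pics/s10c.png",cv2.resize(p['image'][120:270,130:330],(800,600),interpolation=cv2.INTER_CUBIC))
E
```

```text
t 35.65 tcp [0.5376 0.0464 0.3671] yaw 122.57 F [ 0.1  0.4 -0.1] open 35.2 gf 0.0 j [-0.04  0.17  1.42  0.    1.55 -0.61]
side hood_handle [(0.97, [0.5384, 0.0468, 0.2941]), (0.19, [0.4716, -0.5201, -0.004])]
side rod_tip [(0.36, [0.5072, 0.1372, 0.1651])]
side hood_slot [(0.81, [0.5443, 0.1535, 0.2293])]
side jar [(0.87, [0.5876, -0.2753, -0.0006]), (0.84, [0.3418, 0.0223, -0.0037])]
side reagent [(0.81, [0.3644, -0.0994, -0.0037]), (0.52, [0.5415, 0.1537, 0.2275])]
side slidebox [(0.61, [0.518, 0.3071, 0.0019])]
side tipbox [(0.94, [0.4281, -0.2297, 0.0021]), (0.5, [0.5081, 0.1366, 0.1644])]
side counter [(0.7, [0.4774, -0.5179, -0.0016])]
wrist hood_handle []
```

View pics/s10c.png

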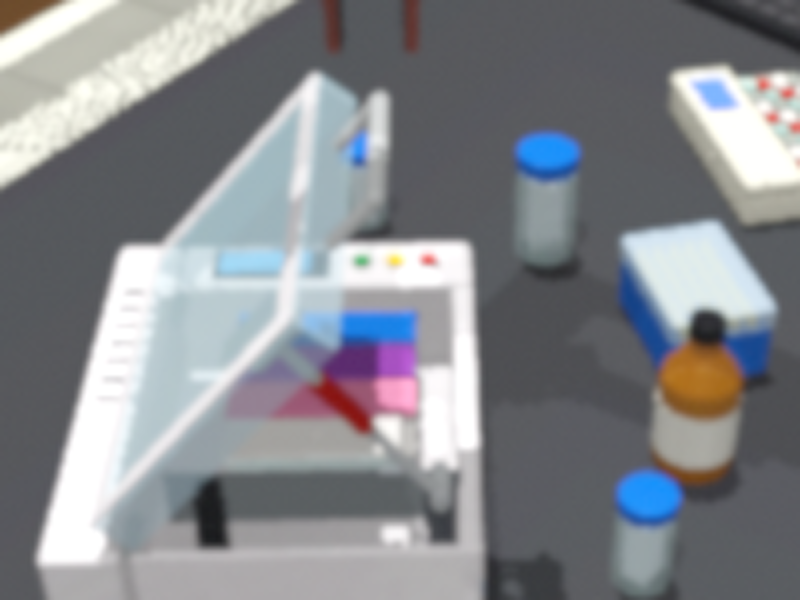

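The hood rests on the rod with its handle at z=0.294 (about 0.88 rad), and the gripper is clear of it. The jar stands upright at crop (545,200), and nothing else has moved. I'm handing in.

```bash
python3 -c "
from bench import workorder
print(workorder.hand_in())"
```

```text
the job is handed in; nothing more can be done
None
```

The job is handed in at about 36 s of the 72 s limit: the jar stands upright on the bench, the hood rests on the rod at about 0.88 rad with the tip in the slot, and the other things are where they were. The hand-in returned no verdict.

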